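# Refit a wire guide roller in its slotted yoke

### The job

Lift the wire guide roller off its grey rest and lower its axle into the two open-topped slots of the metal yoke, pressing it past the spring catches until both axle ends sit fully home on the slot bottoms, then let go. The yoke has been shifted a little along its base plate, so feel for the slots and never press hard on it. Leave the clip between rest and stand, the punch and the gauge block where they are.

Things in the scene. Friction and masses are not known exactly. Their poses are not given: they have to be found in the camera images.
- roller_mid (a point): Centre of the loose guide roller (about 0.4 kg): black rubber barrel 40 mm diameter, 60 mm long, with three shallow grooves, on a steel axle 12 mm diameter and 116 mm long. Its y axis runs along the axle. The barrel can be gripped across its diameter from above. The ends are alike: either way round will do. On its rest the axle's centre line is 50 mm above the table.
- axle_end_a (a point): Point on the axle's centre line 44 mm from the roller's centre towards one end (+y of the roller), where the axle lies in a notch or slot; the axle goes on 14 mm beyond it.
- axle_end_b (a point): The same point 44 mm from the roller's centre towards the other end (-y of the roller).
- rest: Fixed grey plastic rest that holds the roller at the start: foot 80 x 120 x 10 mm (x, y, z), with two V-notched posts 10 mm thick at y = +44 and -44 mm, 54 mm high. Origin under the centre of the foot, on the table.
- stand: Fixed dark steel base plate 120 x 130 x 10 mm (x, y, z), origin under its centre, on the table. On it an aluminium yoke is clamped hard, but shifted along the plate's x: both its slots stand together -10 to +10 mm from the plate's middle. The shift is not reported: feel for it (or see it). Over 45 N between roller and stand is too much.
- nominal_seat (a point): Where the roller's centre is when home if the yoke has no shift: above the plate's centre, 60 mm over the table. Axes as the stand's: y along the axle, x the direction of the unknown shift. Slots: 14 mm wide in x (1 mm play each side of the axle), flat bottom 54 mm over the table. Between the cheeks the yoke's foot is 18 mm high.
- nominal_mouth (a point): Middle between the two slot mouths if the yoke has no shift, 86 mm over the table, level with the flat cheek tops. Cheeks: 10 mm thick, at y = +44 and -44 mm (78 mm clear between; the roller has about 5 mm play along its axle), 50 mm long in x, slot in the middle, mouth edges rounded 3 mm. An axle lying on the tops has its centre at 92 mm.
- nominal_catch (a point): Middle between the two spring catches if the yoke has no shift, 68.5 mm over the table. On the +x side of each slot a ball nose of 4 mm radius stands 4.5 mm into the slot. It resists the axle from an axle height of about 75 mm, takes some 4 to 12 N of downward push at each end, and the axle then snaps down below it.
- clip_7: Loose black moulded plastic clip, 47 x 74 x 31 mm, lying on the table between the rest and the stand; origin under its centre. Leave it alone.
- spare_punch: Loose dark steel punch 16 mm diameter, 53 mm tall, standing near the work; origin at its foot. Leave it alone.
- gauge_block: Loose steel gauge block 22 x 56 x 12 mm with slots, near the work; origin under its centre. Leave it alone.

How it is judged:
By the outcome, as a careful person would: the job done as asked, in the order asked, and still so for the second after the job is handed in, with the robot touching nothing.
It also fails if it takes over 54 s, if anything falls off the work surface, if the arm or the gripper's body presses on something with over 40 N, if the wrist force passes 120 N, or if a joint passes its speed limit or range.

### The arm

A 6-joint arm with a two-finger parallel gripper is mounted at the origin on a cart in front of the work surface, level with it; the furniture and walls round the work are solid. World frame = base frame: x ahead of the robot, y to its left, z up, the work surface at z = 0. Lengths are in m, angles in rad, forces in N, time in s.
With the tool pointing down it reaches from about 0.375 to 0.9 m from the base axis. Payload 3.1 kg.
Tool frame: the origin (TCP) lies between the finger pads; the fingertips stand robot.tip_extent ahead of it and the grasp point (between the pads) lies 3 mm ahead of it (robot.tip_extent is the distance from the TCP to the fingertips, in m); z points along the fingers, x is the direction in which the jaws open and shut, and the axes are right-handed (so a half turn about z gives the same grasp; the last joint's range is limited). The gripper opens to 87 mm and grips with 3 to 60 N. Pads are 19 mm wide; open, the fingers measure 117 mm over their backs; the gripper's body (75 mm by 190 mm) begins 51 mm behind the grasp point.
Start: joints at [0.944, 0.527, 1.433, -0, 1.181, -0.178], TCP at [0.271, 0.563, 0.223] pointing down, gripper open.
Joint ranges: [-3.08, 3.08], [-0.75, 2.2], [0.22, 2.44], [-1.43, 4.57], [0, 2.65], [-2.85, 2.85]. Speed limits (rad/s): [2.79, 2.79, 3.14, 3.14, 3.14, 3.14].

### API

Orientations are given as a unit quaternion [x, y, z, w].
In Python, from rig import robot, cams gives the robot as it stands.
- The arm moves only by the tool carry_out, never from a script. Its argument "steps" is a list of rows, each a list of 3 entries, a list of its own where there are three numbers: the shift along the world's x, y, z in cm, then the turn about the world's z in degrees, then the closure, from 0 (fully open) to 1 (shut). In form: [[[dx, dy, dz], spin, fingers], ...]. A call has 1 to 10 rows; each row shifts and turns the pose as measured when the row begins; what a row does not reach is not made up. A row lasts 1/10 s, in which the tool goes at most 50 mm and 8.59 degrees, less where a joint would pass 70% of its speed; a pose out of reach is approached as far as the arm can. A call with a gripper value outside its range is refused whole. The fingers move at their own pace and stop on an object; "squeeze" is the grip in N (left out, the last holds). Time passes only in rows, so rows that do not move let the fingers close. It gives the time, the measured TCP pose, the force and the opening at its end, in the units of the state.
- robot.get_obs(): the state, without advancing time (a new reading comes with each control period).
- cams.camera(name): name is "side" or "top" or "wrist"; returns a dict with "pixels" (400x640x3 uint8, red, green, blue), "fx", "fy", "cx", "cy" (pixels), "eye" and "rotation" of the camera in the world. Camera axes: x right, y up, looking along -z (the intrinsics and any distortion apply to the point x, -y, -z); pixel columns grow to the right and rows downward; lengths in m; the calibration is good to about 2 mm. A picture is of the moment at which its call begins. There is no depth.
- robot.hand_in(): hands the job in, once; it reports no verdict.
The state is a dict: "time": time; "q": joint angles; "joint_velocities": joint speeds; "joint_torque": joint torques, N m; "position": TCP position; "tool_rot": TCP orientation; "ft_force": force on the tool from outside, world axes, zero at the start; "moment": the same for the moment, N m; "grip_width": finger opening in m.
Only numpy, scipy, OpenCV 4.12 (cv2) and the standard library are available. Lean on these libraries where they do the work, as an engineer would, in place of code of your own. Each camera call takes 0.05 s, during which the arm holds its last target. There are 200 camera calls.

## Working session

There is one attempt and no reset: what is moved stays moved. The work goes in short steps, Python scripts to look and compute and a tool call to move; the robot and the scene stay as the last step left them, time stands still between calls to the robot, and variables do not carry over. Pictures are saved under pics/ and viewed, about 8 in all and at most 12, crops included, and the job is handed in when it is done.

Besides the shell and the picture viewer there is one more tool, called by a JSON object that holds its "method" and its "body", one argument or row to a line. carry_out: Moves the arm, as the interface text tells. Its arguments: {"type":"object","properties":{"steps":{"type":"array"},"squeeze":{"type":"number"}},"required":["steps"]}

```bash
mkdir -p pics; ls; cat > h.py <<'E'
import numpy as np, cv2
from rig import robot, cams
def ray(c,u,v):
    d=np.array([(u-c['cx'])/c['fx'],-(v-c['cy'])/c['fy'],-1.0])
    return np.array(c['eye']),np.array(c['rotation'])@d
def onplane(c,u,v,z):
    e,d=ray(c,u,v); return e+d*(z-e[2])/d[2]
def proj(c,p):
    q=np.array(c['rotation']).T@(np.array(p)-c['eye']); return np.array([c['cx']+c['fx']*q[0]/-q[2],c['cy']-c['fy']*q[1]/-q[2]])
def save(c,n): cv2.imwrite('pics/'+n,cv2.cvtColor(c['pixels'],cv2.COLOR_RGB2BGR))
E
python3 - <<'E'
from h import *
for n in ['top','side']:
    c=cams.camera(n); save(c,n+'1.png'); print(n,{k:np.round(v,4).tolist() for k,v in c.items() if k!='pixels'})
print(robot.get_obs(), robot.tip_extent)
E
```

```text
pics
top {'fx': 377.6157, 'fy': 377.6157, 'cx': 325.4511, 'cy': 202.1483, 'eye': [0.4118, 0.0156, 0.9217], 'rotation': [0.0433, -0.03, -0.7039, 0.7084]}
side {'fx': 487.1952, 'fy': 487.1952, 'cx': 324.6255, 'cy': 197.2624, 'eye': [0.262, -0.7175, 0.4476], 'rotation': [0.5272, -0.066, -0.1243, 0.838]}
{'time': 0.1, 'q': array([ 9.43480094e-01,  5.28386233e-01,  1.43376908e+00, -3.16932023e-06,
        1.18138962e+00, -1.78457628e-01]), 'joint_velocities': array([ 0.000488  ,  0.00052053, -0.00240785, -0.00227563, -0.00215512,
        0.00078849]), 'joint_torque': array([-4.56544312e-04, -4.40984988e+01, -1.77150464e+01,  6.35049236e-02,
        5.34048560e-02, -1.58644468e-05]), 'position': array([0.27077138, 0.56257538, 0.2219631 ]), 'tool_rot': array([ 8.46739344e-01,  5.32007078e-01, -9.05046036e-04,  3.65704503e-04]), 'ft_force': array([-0.46396375, -0.03128401, -0.2892202 ]), 'moment': array([-0.00180559,  0.03793173, -0.0061807 ]), 'grip_width': 0.08726703358842476} 0.022
```

View pics/top1.png

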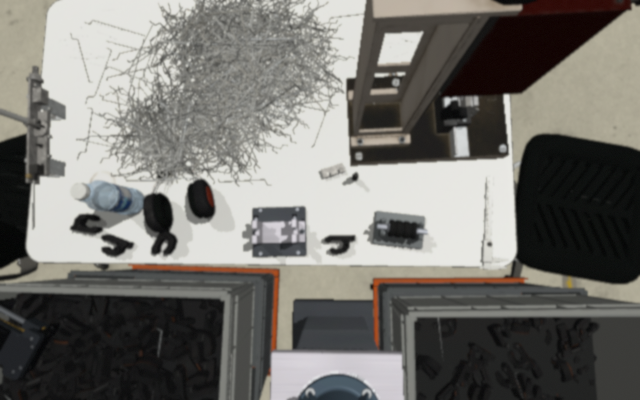

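View pics/side1.png

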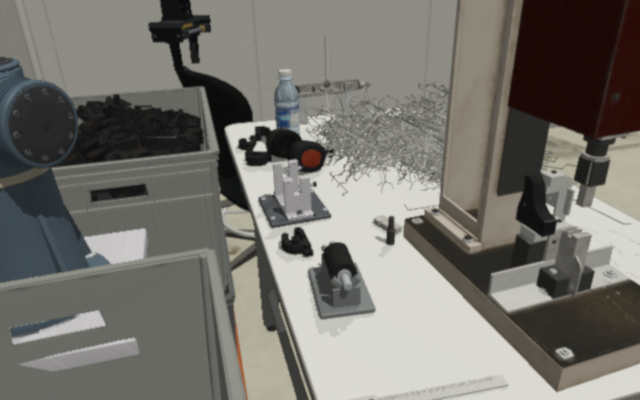

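The top view shows the roller on its rest around (403,230), the stand around (279,231), the clip at (338,243), the punch at (352,179) and the gauge block at (332,171). The side view agrees. "rotation" is a quaternion, so I'll fix the helper and measure by masks.

```bash
sed -i "s/np.array(c\['rotation'\])/R(c)/g; 2a from scipy.spatial.transform import Rotation as Ro\ndef R(c): return Ro.from_quat(c['rotation']).as_matrix()" h.py
python3 - <<'E'
from h import *
c=cams.camera('top'); print(c.keys())
for n,u,v,z in [('roller',403,230,.05),('stand',279,231,.01),('punch',352,179,.05)]: print(n,onplane(c,u,v,z))
print(proj(c,[.271,.563,.22]), proj(c,[0,0,.1]))
im=cv2.cvtColor(c['pixels'],cv2.COLOR_RGB2BGR)
a=cv2.resize(im[195:270,235:440],None,fx=3.9,fy=3.9,interpolation=cv2.INTER_CUBIC)
s=cams.camera('side'); b=cv2.cvtColor(s['pixels'],cv2.COLOR_RGB2BGR)[150:320,240:400]
b=cv2.resize(b,None,fx=1.7,fy=1.7,interpolation=cv2.INTER_CUBIC)
o=np.zeros((a.shape[0]+b.shape[0],800,3),np.uint8); o[:a.shape[0],:a.shape[1]]=a; o[a.shape[0]:,:b.shape[1]]=b
cv2.imwrite('pics/crop1.png',o); print(o.shape)
g=cv2.cvtColor(im,cv2.COLOR_BGR2GRAY)
for nm,(u0,u1,v0,v1),th in [('stand',(240,315,198,262),130),('rest',(366,432,204,254),150)]:
    m=(g[v0:v1,u0:u1]<th).astype(np.uint8)
    ct=max(cv2.findContours(m,cv2.RETR_EXTERNAL,cv2.CHAIN_APPROX_NONE)[0],key=cv2.contourArea)
    r=cv2.minAreaRect(ct); p=cv2.boxPoints(r)+[u0,v0]
    w=np.array([onplane(c,*q,.01) for q in p]); print(nm,p.round(1).tolist(),w[:,:2].round(4).tolist(),'mid',w.mean(0).round(4),[np.linalg.norm(w[i]-w[i-1]).round(4) for i in range(2)])
E
```

```text
dict_keys(['pixels', 'fx', 'fy', 'cx', 'cy', 'eye', 'rotation'])
roller [ 0.43918958 -0.14616987  0.05      ]
stand [0.43600656 0.14471916 0.01      ]
punch [ 0.55712391 -0.02924553  0.05      ]
[ 33.99567056 316.32800731] [338.95329129 443.45036386]
(581, 800, 3)
stand [[243.0, 207.0], [305.0, 207.0], [305.0, 256.0], [243.0, 256.0]] [[0.4937, 0.2337], [0.4945, 0.0826], [0.3767, 0.0811], [0.3755, 0.2302]] mid [0.4351 0.1569 0.01  ] [np.float64(0.1182), np.float64(0.1511)]
rest [[364.6, 242.8], [368.4, 210.3], [425.1, 217.0], [421.3, 249.4]] [[0.4093, -0.0615], [0.4874, -0.071], [0.4721, -0.2071], [0.3944, -0.1965]] mid [ 0.4408 -0.134   0.01  ] [np.float64(0.1358), np.float64(0.0787)]
```

View pics/crop1.png

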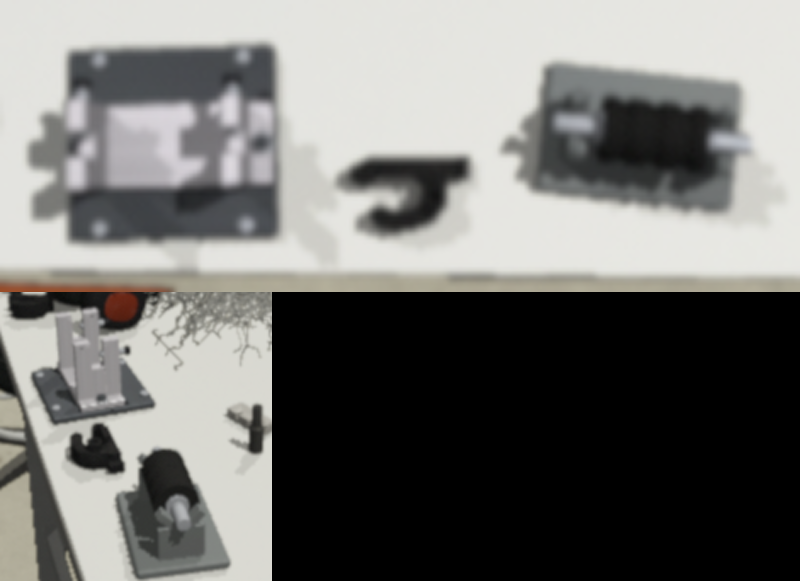

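The crop shows the stand plate corners at about (68,48), (274,44), (279,238) and (69,242). The rest corners are (548,63), (741,84), (731,210) and (533,189), and the axle runs from (555,122) to (750,143). The catch knobs are on the far (+x) side.

```bash
python3 - <<'E'
from h import *
c=cams.camera('top'); f=lambda u,v,z: onplane(c,235+(u+.5)/3.9-.5,195+(v+.5)/3.9-.5,z)
for n,P in [('stand',[(68,48),(274,44),(279,238),(69,242)]),('rest',[(548,63),(741,84),(731,210),(533,189)])]:
    w=np.array([f(*p,.01) for p in P]); y=(w[0]+w[3]-w[1]-w[2]); print(n,w.mean(0).round(4),np.linalg.norm(w-np.roll(w,1,0),axis=1).round(4),'yaw of y axis from world y',np.degrees(np.arctan2(-y[0],y[1])))
a,b=f(555,122,.05),f(750,143,.05); print('axle',a,b,(a+b)/2,np.linalg.norm(a-b),np.degrees(np.arctan2(-(a-b)[0],(a-b)[1])))
o=robot.get_obs(); print(Ro.from_quat(o['tool_rot']).as_matrix().round(3))
w=cams.camera('wrist'); T=Ro.from_quat(o['tool_rot']).as_matrix(); print('cam in tool',T.T@(w['eye']-o['position']), (T.T@R(w)).round(3))
E
```

```text
stand [0.4357 0.1451 0.01  ] [0.1199 0.1287 0.1197 0.1294] yaw of y axis from world y 1.4900386386072593
rest [ 0.4414 -0.1422  0.01  ] [0.0783 0.1194 0.0776 0.1214] yaw of y axis from world y -5.7623751816580615
axle [ 0.4481712  -0.08655511  0.05      ] [ 0.43660074 -0.20078224  0.05      ] [ 0.44238597 -0.14366868  0.05      ] 0.11481164670567245 -5.7839573432251825
[[ 0.434  0.901 -0.001]
 [ 0.901 -0.434 -0.001]
 [-0.001 -0.    -1.   ]]
cam in tool [ 0.00073594 -0.07904932 -0.16126207] [[ 1.    -0.     0.   ]
 [-0.    -0.959 -0.284]
 [ 0.     0.284 -0.959]]
```

{"method": "carry_out", "body": {
  "steps": [
    [[1.65,-4.2,0],-6.3,0],
    [[1.65,-4.2,0],-6.3,0],
    [[1.65,-4.2,0],-6.3,0],
    [[1.65,-4.2,0],-6.3,0],
    [[1.65,-4.2,0],-6.3,0],
    [[1.65,-4.2,0],-6.3,0],
    [[1.65,-4.2,0],-6.3,0],
    [[1.65,-4.2,0],-6.3,0],
    [[1.65,-4.2,0],-6.3,0],
    [[1.65,-4.2,0],-6.3,0]
  ]
}}

```text
time: 1.3
position: [0.4386, 0.1339, 0.2235]
tool_rot: [1.0, -0.005, 0.005, -0.0]
ft_force: [1.1, 0.4, 0.0]
grip_width: 0.0871
```

```bash
python3 - <<'E'
from h import *
c=cams.camera('wrist'); save(c,'w1.png'); o=robot.get_obs(); print(o['position'],Ro.from_quat(o['tool_rot']).as_matrix().round(3)[:,0],o['time'],o['q'].round(3))
print(proj(c,[.4357,.1451,.01]),proj(c,[.4357,.1451,.086]))
E
```

```text
[0.44263226 0.12789728 0.2237625 ] [ 1.    -0.018  0.014] 1.35 [ 0.041  0.301  1.837 -0.006  0.99   0.062]
[312.93804659 157.05928895] [312.74970632 172.02476741]
```

View pics/w1.png

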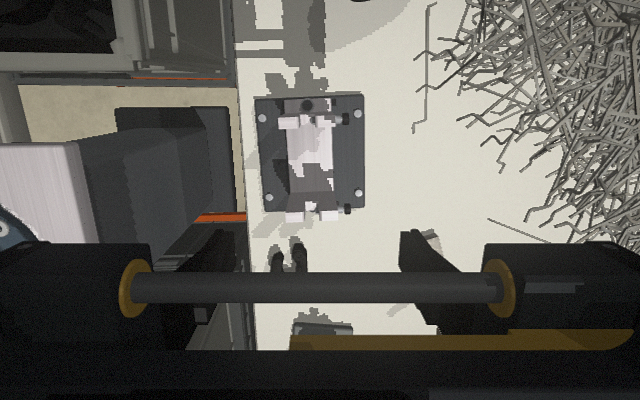

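The wrist view shows the stand plate spanning (255–364, 95–213), with cheek tops near rows 122 and 215. I'll zoom in on a fresh frame, now that the arm has settled.

```bash
python3 - <<'E'
from h import *
cams.camera('wrist'); cams.camera('wrist'); c=cams.camera('wrist'); o=robot.get_obs(); print(o['position'],o['joint_velocities'].round(3))
np.savez('w2.npz',**c)
im=cv2.cvtColor(c['pixels'],cv2.COLOR_RGB2BGR); print(proj(c,[.4357,.1451,.01]))
a=im[85:230,240:380]; a=cv2.resize(a,None,fx=4.1,fy=4.1,interpolation=cv2.INTER_CUBIC); cv2.imwrite('pics/w2.png',a); print(a.shape)
E
```

```text
[0.43837238 0.13470148 0.22323464] [ 0.054 -0.003  0.017  0.004  0.004 -0.001]
[312.01277702 156.48970468]
(594, 574, 3)
```

View pics/w2.png

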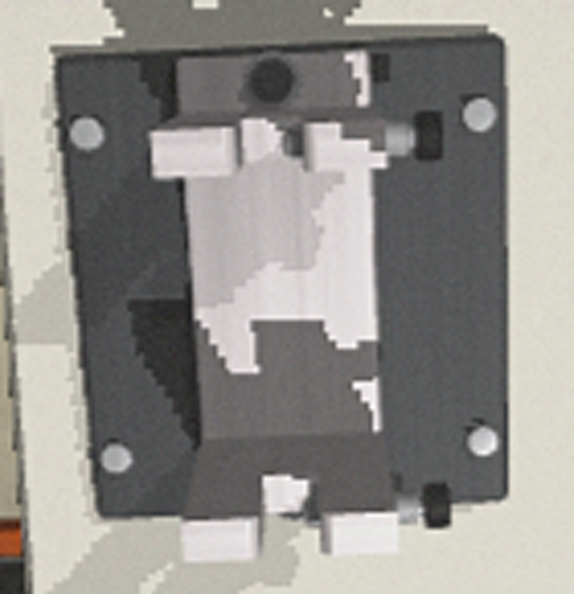

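The crop shows the far cheek top spanning columns 151–387 with its slot at 238–305 (row 150). The near cheek spans 182–398 with its slot at 259–324 (row 538). The plate corners are (58,57), (503,36), (506,497) and (100,518).

```bash
python3 - <<'E'
from h import *
c=dict(np.load('w2.npz')); f=lambda u,v,z: onplane(c,240+(u+.5)/4.1-.5,85+(v+.5)/4.1-.5,z)
w=np.array([f(*p,.01) for p in [(58,57),(503,36),(506,497),(100,518)]]); y=(w[0]+w[1]-w[2]-w[3])
print('plate',w.mean(0).round(4),np.linalg.norm(w-np.roll(w,1,0),axis=1).round(4),np.degrees(np.arctan2(-y[0],y[1])))
for n,p,q,r in [('far',(151,387),(238,305),150),('near',(182,398),(259,324),538)]:
    P=[f(u,r,.086) for u in p]; Q=[f(u,r,.086) for u in q]; print(n,(P[0]+P[1])/2,P[1][0]-P[0][0],(Q[0]+Q[1])/2,Q[1][0]-Q[0][0])
E
```

```text
plate [0.4344 0.1469 0.01  ] [0.1279 0.1165 0.1272 0.1171] 1.8847855358230783
far [0.43079911 0.1899262  0.086     ] 0.05022599049938814 [0.43131399 0.18992048 0.086     ] 0.014259516057170574
near [0.43387637 0.10199798 0.086     ] 0.04990036634903783 [0.43420612 0.10199346 0.086     ] 0.015016614928056393
```

{"method": "carry_out", "body": {
  "steps": [
    [[0.05,-4,0],-0.8,0],
    [[0.05,-4,0],-0.8,0],
    [[0.05,-4,0],-0.8,0],
    [[0.05,-4,0],-0.8,0],
    [[0.05,-4,-1],-0.8,0],
    [[0.05,-4,-2],-0.8,0],
    [[0.0,-4,-2],-0.5,0],
    [[0,0,0],0,0],
    [[0,0,0],0,0]
  ]
}}

```text
time: 2.4
position: [0.4413, -0.1397, 0.1728]
tool_rot: [0.999, -0.035, 0.006, -0.002]
ft_force: [-0.4, -0.2, 0.6]
grip_width: 0.0871
```

```bash
python3 - <<'E'
from h import *
c=cams.camera('wrist'); o=robot.get_obs(); X=Ro.from_quat(o['tool_rot']).as_matrix()[:,0]; print(o['position'],o['joint_velocities'].round(3),np.degrees(np.arctan2(X[1],X[0])),o['ft_force'])
np.savez('w3.npz',**c)
p=proj(c,[.442,-.1435,.05]); print(p)
im=cv2.cvtColor(c['pixels'],cv2.COLOR_RGB2BGR); u,v=map(int,p); print(u-120,max(v-100,0))
a=im[max(v-100,0):v+100,u-120:u+120]; cv2.imwrite('pics/w3.png',cv2.resize(a,None,fx=3,fy=3,interpolation=cv2.INTER_CUBIC))
E
```

```text
[ 0.44153918 -0.13962886  0.17299124] [ 0.017 -0.019  0.    -0.001 -0.     0.001] -3.9975045686500503 [ 0.24314205 -0.74197274 -0.10001248]
[316.87679311 192.65926956]
196 92
```

View pics/w3.png

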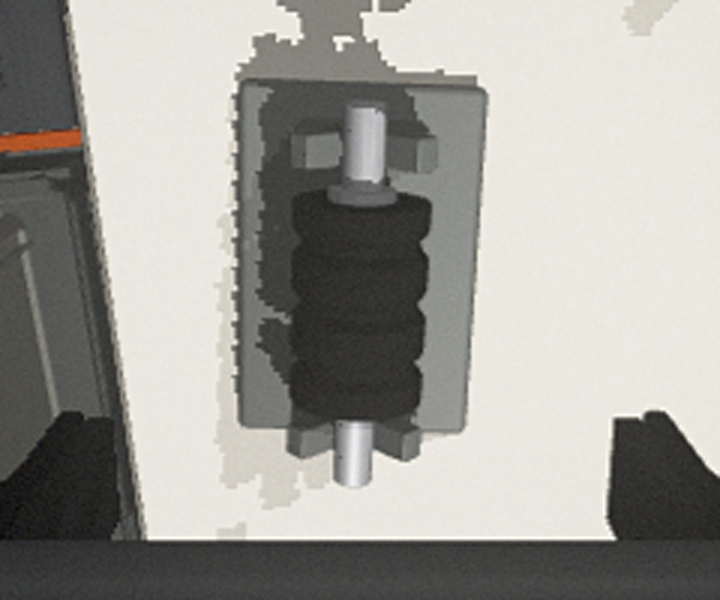

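The close view shows the axle running from (365,107) to (352,486) in the crop, with the barrel spanning columns 293–433 (far) and 293–422 (near).

```bash
python3 - <<'E'
from h import *
c=dict(np.load('w3.npz')); f=lambda u,v,z: onplane(c,196+(u+.5)/3-.5,92+(v+.5)/3-.5,z)
a,b=f(365,107,.053),f(352,484,.050); d=a-b
print(a,b,(a+b)/2,np.linalg.norm(d),np.degrees(np.arctan2(-d[0],d[1])))
for z,r,l,h in [(.05,210,293,433),(.05,390,293,422)]: P,Q=f(l,r,z),f(h,r,z); print((P+Q)/2,Q[0]-P[0])
w=np.array([f(*p,.01) for p in [(241,80),(486,90),(464,433),(240,430)]]);print('rest',w.mean(0))
E
```

```text
[ 0.44634963 -0.08659708  0.053     ] [ 0.43428689 -0.20160007  0.05      ] [ 0.44031826 -0.14409858  0.0515    ] 0.1156727997553403 -5.987895306439677
[ 0.44378502 -0.11582503  0.05      ] 0.040011339985552064
[ 0.43824886 -0.17064026  0.05      ] 0.03883039670816468
rest [ 0.44060117 -0.14245965  0.01      ]
```

{"method": "carry_out", "body": {
  "steps": [
    [[-0.1,-0.4,-1.5],-1.9,0],
    [[0,0,-2],0,0],
    [[0,0,-2],0,0],
    [[0,0,-2],0,0],
    [[0,0,-1],0,0],
    [[0,0,0],0,0],
    [[0,0,0],0,0]
  ]
}}

```text
time: 3.15
position: [0.4441, -0.1315, 0.0906]
tool_rot: [0.999, -0.041, 0.01, -0.001]
ft_force: [0.1, 0.5, 0.4]
grip_width: 0.0872
```

```bash
cat > st.py <<'E'
from h import *
o=robot.get_obs(); X=Ro.from_quat(o['tool_rot']).as_matrix(); print('t',o['time'],'pos',o['position'].round(4),'ang',np.degrees(np.arctan2(X[1,0],X[0,0])).round(2),'z',X[:,2].round(3),'F',o['ft_force'].round(1),'M',o['moment'].round(2),'w',o['grip_width'],'qd',np.abs(o['joint_velocities']).max().round(3))
E
python3 st.py
```

```text
t 3.15 pos [ 0.4441 -0.1315  0.0906] ang -4.72 z [ 0.021  0.    -1.   ] F [0.1 0.5 0.4] M [-0.11  0.09 -0.02] w 0.08715580341581802 qd 0.02
```

{"method": "carry_out", "body": {
  "steps": [
    [[-0.2,-0.8,0],-0.8,0],
    [[-0.1,-0.4,0],-0.4,0],
    [[0,0,0],0,0]
  ]
}}

```text
time: 3.45
position: [0.4424, -0.1444, 0.0929]
tool_rot: [0.999, -0.052, 0.012, 0.001]
ft_force: [0.0, 0.4, 0.1]
grip_width: 0.0869
```

```bash
python3 st.py
```

```text
t 3.45 pos [ 0.4424 -0.1444  0.0929] ang -5.91 z [ 0.025 -0.003 -1.   ] F [0.  0.4 0.1] M [-0.09  0.03 -0.02] w 0.08685212673174311 qd 0.014
```

{"method": "carry_out", "body": {
  "steps": [
    [[-0.1,0,-1.2],0,0],
    [[-0.05,0,-1.2],0,0],
    [[0,0,-1],0,0],
    [[0,0,0],0,0],
    [[0,0,0],0,0]
  ]
}}

```text
time: 3.95
position: [0.4424, -0.1473, 0.0599]
tool_rot: [0.998, -0.053, 0.015, 0.002]
ft_force: [0.5, -0.7, -0.7]
grip_width: 0.0871
```

```bash
python3 st.py
```

```text
t 3.95 pos [ 0.4424 -0.1473  0.0599] ang -6.12 z [ 0.03  -0.006 -1.   ] F [ 0.5 -0.7 -0.7] M [-0.07  0.11 -0.01] w 0.0871374226388221 qd 0.007
```

{"method": "carry_out", "body": {
  "steps": [
    [[-0.15,0.35,-0.5],0.2,0],
    [[-0.05,0,-0.2],0,0],
    [[0,0,0],0,0]
  ]
}}

```text
time: 4.25
position: [0.4408, -0.1438, 0.0531]
tool_rot: [0.999, -0.052, 0.016, 0.003]
ft_force: [0.5, 0.0, -0.7]
grip_width: 0.0871
```

```bash
python3 st.py
```

```text
t 4.25 pos [ 0.4408 -0.1438  0.0531] ang -5.91 z [ 0.032 -0.007 -0.999] F [ 0.5  0.  -0.7] M [-0.11  0.07 -0.02] w 0.08714675179244646 qd 0.008
```

{"method": "carry_out", "body": {
  "steps": [
    [[0,0,0],0,1],
    [[0,0,0],0,1],
    [[0,0,0],0,1],
    [[0,0,0],0,1],
    [[0,0,0],0,1],
    [[0,0,0],0,1]
  ],
  "squeeze": 35
}}

```text
time: 4.85
position: [0.4412, -0.1439, 0.0536]
tool_rot: [0.999, -0.051, 0.017, 0.003]
ft_force: [0.7, -0.2, 0.0]
grip_width: 0.0466
```

```bash
python3 st.py
```

```text
t 4.85 pos [ 0.4412 -0.1439  0.0536] ang -5.89 z [ 0.033 -0.007 -0.999] F [ 0.7 -0.2  0. ] M [-0.1   0.05 -0.  ] w 0.04660079348056969 qd 0.002
```

{"method": "carry_out", "body": {
  "steps": [
    [[0,0,0],0,1],
    [[0,0,0],0,1],
    [[0,0,0.5],0,1],
    [[0,0,1],0,1],
    [[0,0,2],0,1],
    [[0,0,2],0,1],
    [[0,0,2],0,1],
    [[0,0,1],0,1],
    [[0,0,0],0,1]
  ]
}}

```text
time: 5.75
position: [0.4378, -0.1417, 0.1428]
tool_rot: [0.999, -0.051, 0.013, 0.001]
ft_force: [0.1, 1.0, -3.5]
grip_width: 0.0376
```

```bash
python3 st.py
```

```text
t 5.75 pos [ 0.4378 -0.1417  0.1428] ang -5.89 z [ 0.026 -0.003 -1.   ] F [ 0.1  1.  -3.5] M [-0.04  0.13 -0.  ] w 0.03757208587180915 qd 0.009
```

{"method": "carry_out", "body": {
  "steps": [
    [[0,2,0.5],0.5,1],
    [[-0.05,4,0],1.2,1],
    [[-0.1,4,0],1.2,1],
    [[-0.1,4,0],1.2,1],
    [[-0.1,4,0],1.2,1],
    [[-0.1,4,0],1.2,1],
    [[-0.05,4,0],1.2,1],
    [[0,2,0],0,1],
    [[0,0,0],0,1],
    [[0,0,0],0,1]
  ]
}}

```text
time: 6.75
position: [0.4279, 0.1465, 0.1459]
tool_rot: [1.0, 0.017, 0.011, 0.001]
ft_force: [-0.2, -0.7, -5.5]
grip_width: 0.0376
```

```bash
python3 st.py
```

```text
t 6.75 pos [0.4279 0.1465 0.1459] ang 1.9 z [ 0.023 -0.002 -1.   ] F [-0.2 -0.7 -5.5] M [-0.15  0.1   0.  ] w 0.037606335652029775 qd 0.021
```

{"method": "carry_out", "body": {
  "steps": [
    [[0.3,0,-0.8],0,1],
    [[0.15,0,-0.8],0,1],
    [[0,0,-0.8],0,1],
    [[0,0,0],0,1],
    [[0,0,0],0,1]
  ]
}}

```text
time: 7.25
position: [0.4325, 0.1426, 0.1186]
tool_rot: [1.0, 0.014, 0.01, 0.002]
ft_force: [0.8, -0.8, -4.0]
grip_width: 0.0376
```

```bash
python3 st.py; python3 - <<'E'
from h import *
c=cams.camera('wrist'); np.savez('w4.npz',**c); o=robot.get_obs()
im=cv2.cvtColor(c['pixels'],cv2.COLOR_RGB2BGR)
z=o['position'][2]-.003
print(proj(c,[.4326,.146,.086]),proj(c,[.4311,.190,.086]),proj(c,[.4341,.102,.086]))
u,v=map(int,proj(c,[.4326,.146,.1])); u0,v0=u-95,max(v-100,0); print(u0,v0)
a=im[v0:v0+145,u0:u0+190]; cv2.imwrite('pics/w4.png',cv2.resize(a,None,fx=4,fy=4,interpolation=cv2.INTER_CUBIC))
E
```

```text
t 7.25 pos [0.4325 0.1426 0.1186] ang 1.55 z [ 0.02  -0.003 -1.   ] F [ 0.8 -0.8 -4. ] M [-0.09  0.11  0.02] w 0.037630556628982834 qd 0.017
[316.75092788 221.80390034] [316.24497846 151.02022196] [317.19855732 284.4284575 ]
222 130
```

View pics/w4.png

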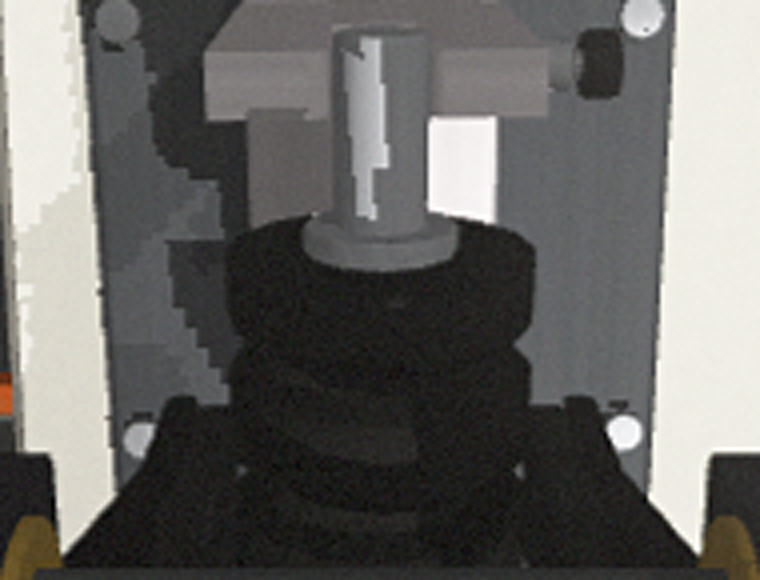

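The picture shows the far cheek top spanning columns 205–548 (rows 55–115), with the axle directly over it spanning 332–427.

```bash
python3 - <<'E'
from h import *
c=dict(np.load('w4.npz')); f=lambda u,v,z: onplane(c,222+(u+.5)/4-.5,130+(v+.5)/4-.5,z)
a,b=f(205,85,.086),f(548,85,.086); print('cheek',(a+b)/2,b[0]-a[0])
for r,l,h in [(60,333,427),(220,334,426)]:
    a,b=f(l,r,.1156),f(h,r,.1156); print('axle',(a+b)/2,b[0]-a[0])
E
```

```text
cheek [0.43087071 0.19007925 0.086     ] 0.04976379272926307
axle [0.4305547  0.19808938 0.1156    ] 0.011491407546787347
axle [0.4311079  0.17783223 0.1156    ] 0.011647795354495338
```

{"method": "carry_out", "body": {
  "steps": [
    [[0,0.35,-0.6],0.3,1],
    [[0,0,-0.6],0,1],
    [[0,0,-0.5],0,1],
    [[0,0,0],0,1],
    [[0,0,0],0,1]
  ]
}}

```text
time: 7.8
position: [0.4329, 0.1464, 0.1005]
tool_rot: [1.0, 0.016, 0.01, 0.002]
ft_force: [-0.1, -0.7, -4.4]
grip_width: 0.0375
```

```bash
python3 st.py
```

```text
t 7.8 pos [0.4329 0.1464 0.1005] ang 1.88 z [ 0.021 -0.003 -1.   ] F [-0.1 -0.7 -4.4] M [-0.1   0.1  -0.02] w 0.037471601129873855 qd 0.008
```

{"method": "carry_out", "body": {
  "steps": [
    [[-0.03,0,-0.3],0,1],
    [[0,0,-0.3],0,1],
    [[0,0,-0.2],0,1],
    [[0,0,-0.2],0,1],
    [[0,0,0],0,1]
  ]
}}

```text
time: 8.3
position: [0.4329, 0.1465, 0.0899]
tool_rot: [1.0, 0.016, 0.011, 0.002]
ft_force: [-0.6, -0.3, -3.8]
grip_width: 0.0375
```

```bash
python3 st.py
```

```text
t 8.3 pos [0.4329 0.1465 0.0899] ang 1.89 z [ 0.022 -0.003 -1.   ] F [-0.6 -0.3 -3.8] M [-0.03  0.08  0.02] w 0.03750254996128633 qd 0.002
```

{"method": "carry_out", "body": {
  "steps": [
    [[0,0,-0.3],0,1],
    [[0,0,-0.3],0,1],
    [[0,0,-0.3],0,1],
    [[0,0,0],0,1]
  ]
}}

```text
time: 8.7
position: [0.4331, 0.1465, 0.0802]
tool_rot: [1.0, 0.016, 0.011, 0.002]
ft_force: [-0.0, -0.7, -3.2]
grip_width: 0.0377
```

```bash
python3 st.py
```

```text
t 8.7 pos [0.4331 0.1465 0.0802] ang 1.89 z [ 0.022 -0.003 -1.   ] F [-0.  -0.7 -3.2] M [-0.07  0.11  0.05] w 0.0376558298376698 qd 0.002
```

{"method": "carry_out", "body": {
  "steps": [
    [[0,0,-0.2],0,1],
    [[0,0,-0.2],0,1],
    [[0,0,-0.2],0,1]
  ]
}}

```text
time: 9.0
position: [0.4318, 0.1465, 0.076]
tool_rot: [1.0, 0.017, 0.01, 0.002]
ft_force: [-2.1, 0.7, 9.7]
grip_width: 0.0373
```

```bash
python3 st.py
```

```text
t 9.0 pos [0.4318 0.1465 0.076 ] ang 1.96 z [ 0.02  -0.003 -1.   ] F [-2.1  0.7  9.7] M [-0.03  0.35  0.12] w 0.03734061967584907 qd 0.043
```

{"method": "carry_out", "body": {
  "steps": [
    [[0,0,-0.25],0,1],
    [[0,0,-0.25],0,1]
  ]
}}

```text
time: 9.2
position: [0.4318, 0.1466, 0.0728]
tool_rot: [1.0, 0.018, 0.011, 0.002]
ft_force: [-1.9, -0.6, 5.4]
grip_width: 0.038
```

```bash
python3 st.py
```

```text
t 9.2 pos [0.4318 0.1466 0.0728] ang 2.06 z [ 0.022 -0.003 -1.   ] F [-1.9 -0.6  5.4] M [-0.28  0.37  0.08] w 0.03796637293959811 qd 0.056
```

{"method": "carry_out", "body": {
  "steps": [
    [[0,0,-0.25],0,1],
    [[0,0,-0.25],0,1],
    [[0,0,-0.2],0,1]
  ]
}}

```text
time: 9.5
position: [0.4318, 0.1466, 0.067]
tool_rot: [1.0, 0.018, 0.012, 0.002]
ft_force: [-0.3, 0.1, -2.2]
grip_width: 0.0373
```

```bash
python3 st.py
```

```text
t 9.5 pos [0.4318 0.1466 0.067 ] ang 2.12 z [ 0.024 -0.004 -1.   ] F [-0.3  0.1 -2.2] M [-0.19  0.21 -0.05] w 0.03728920950225528 qd 0.058
```

{"method": "carry_out", "body": {
  "steps": [
    [[0,0,-0.15],0,1],
    [[0,0,-0.15],0,1],
    [[0,0,-0.15],0,1],
    [[0,0,0],0,1]
  ]
}}

```text
time: 9.9
position: [0.4321, 0.1467, 0.0637]
tool_rot: [1.0, 0.018, 0.012, 0.002]
ft_force: [-0.8, 0.1, -0.8]
grip_width: 0.0377
```

```bash
python3 st.py
```

```text
t 9.9 pos [0.4321 0.1467 0.0637] ang 2.09 z [ 0.024 -0.003 -1.   ] F [-0.8  0.1 -0.8] M [-0.14  0.3   0.06] w 0.03766987126032927 qd 0.009
```

{"method": "carry_out", "body": {
  "steps": [
    [[0,0,-0.15],0,1],
    [[0,0,-0.15],0,1]
  ]
}}

```text
time: 10.1
position: [0.4322, 0.1467, 0.0632]
tool_rot: [1.0, 0.018, 0.013, 0.002]
ft_force: [-4.6, -1.0, 23.5]
grip_width: 0.0378
```

```bash
python3 st.py
```

```text
t 10.1 pos [0.4322 0.1467 0.0632] ang 2.1 z [ 0.026 -0.003 -1.   ] F [-4.6 -1.  23.5] M [-0.22  0.83  0.02] w 0.037792988568516206 qd 0.015
```

{"method": "carry_out", "body": {
  "steps": [
    [[0,0,0],0,1],
    [[0,0,0],0,0],
    [[0,0,0],0,0],
    [[0,0,0],0,0],
    [[0,0,0],0,0],
    [[0,0,0],0,0],
    [[0,0,0],0,0],
    [[0,0,0],0,0]
  ]
}}

```text
time: 10.9
position: [0.4341, 0.1468, 0.063]
tool_rot: [1.0, 0.018, 0.015, 0.002]
ft_force: [0.0, 0.1, 0.5]
grip_width: 0.0835
```

```bash
python3 st.py
```

```text
t 10.9 pos [0.4341 0.1468 0.063 ] ang 2.06 z [ 0.029 -0.003 -1.   ] F [0.  0.1 0.5] M [-0.08  0.09 -0.01] w 0.08347620220631989 qd 0.005
```

Released. I'll raise straight up, then back off for a checking view.

{"method": "carry_out", "body": {
  "steps": [
    [[0,0,0.5],0,0],
    [[0,0,1.5],0,0],
    [[0,0,2.5],0,0],
    [[0,0,2.5],0,0],
    [[0,0,2.5],0,0],
    [[0,0,2.5],0,0],
    [[0,0,2],0,0],
    [[0,0,0],0,0],
    [[0,0,0],0,0]
  ]
}}

```text
time: 11.8
position: [0.4317, 0.1466, 0.2098]
tool_rot: [1.0, 0.018, 0.014, 0.002]
ft_force: [-0.2, 0.8, -0.0]
grip_width: 0.0871
```

```bash
python3 st.py; python3 - <<'E'
from h import *
c=cams.camera('wrist'); np.savez('w5.npz',**c); s=cams.camera('side'); np.savez('s5.npz',**s)
im=c['pixels'][...,::-1]
u,v=map(int,proj(c,[.4326,.146,.06])); u0,v0=u-95,max(v-95,0); print(u0,v0)
a=cv2.resize(im[v0:v0+180,u0:u0+190],(570,540),interpolation=cv2.INTER_CUBIC)
t=s['pixels'][...,::-1]; p=proj(s,[.4326,.146,.06]).astype(int); print(p); b=cv2.resize(t[p[1]-60:p[1]+60,p[0]-38:p[0]+38],(228,360),interpolation=cv2.INTER_CUBIC)
o=np.zeros((540,800,3),np.uint8); o[:,:570]=a; o[:360,572:]=b; cv2.imwrite('pics/w5.png',o)
E
```

```text
t 11.8 pos [0.4317 0.1466 0.2098] ang 2.06 z [ 0.028 -0.003 -1.   ] F [-0.2  0.8 -0. ] M [-0.07  0.07 -0.03] w 0.08708436803179706 qd 0.021
218 85
[289 181]
```

View pics/w5.png

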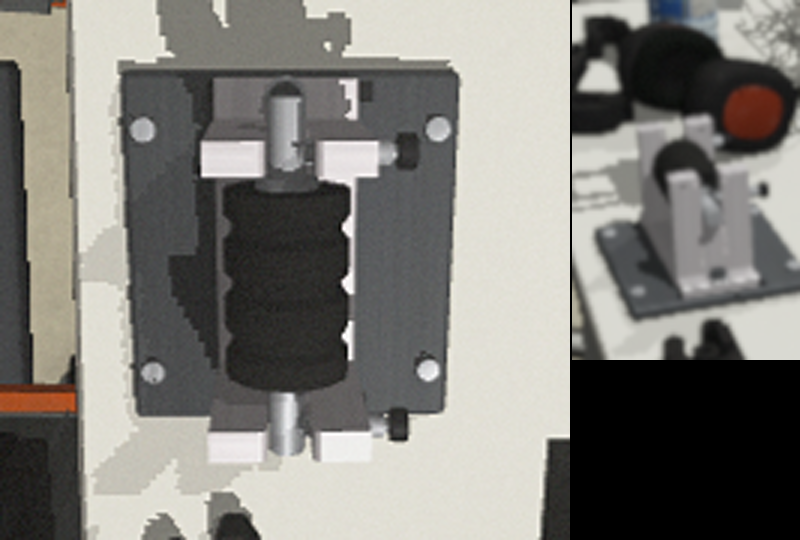

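The picture shows the barrel level between the cheeks with both axle ends down in the slots; the ends are near (287,93) and (285,455) in the left crop. One numeric check before handing in.

```bash
python3 - <<'E'
from h import *
c=dict(np.load('w5.npz')); s=dict(np.load('s5.npz')); f=lambda u,v,z: onplane(c,218+(u+.5)/3-.5,85+(v+.5)/3-.5,z)
a,b=f(287,93,.066),f(285,455,.06); print(a,b,np.linalg.norm((a-b)[:2]))
for r,l,h in [(205,225,350),(370,226,348)]: P,Q=f(l,r,.06),f(h,r,.06); print('barrel',(P+Q)/2,Q[0]-P[0])
for z in (.06,.068,.076): print(z,proj(s,[.4345,.088,z]), 'seen ~(296.7,192.7)')
E
```

```text
[0.42986587 0.20691867 0.066     ] [0.43325487 0.08809292 0.06      ] 0.11887406667632257
barrel [0.43130271 0.17254596 0.06      ] 0.03888133482481204
barrel [0.43295638 0.11825184 0.06      ] 0.03985071834414672
0.06 [297.65947122 192.96093716] seen ~(296.7,192.7)
0.068 [297.46830621 189.0704654 ] seen ~(296.7,192.7)
0.076 [297.27566448 185.14994027] seen ~(296.7,192.7)
```

```bash
python3 -c "
from rig import robot
print(robot.hand_in())"
```

```text
the job is handed in; nothing more can be done
None
```

The roller is in the yoke, pressed past both spring catches and released, and the job is handed in at about 12 s of robot time. I measured the slots with the wrist camera; they sat about 2 mm toward −x of the plate's middle. The roller went in without touching the cheek tops.

- **Seating:** the tool stopped hard at 63.2 mm, which puts the axle at about 60 mm, the height given for home. The highest upward force I read was about 24 N, roughly 27 N on the yoke with the roller's weight added. I read forces only at the end of each move. The press was evenly balanced between the two ends.
- **After release:** the side view puts the near axle end at about 60 mm. The wrist view shows the barrel level in both slots. I had no direct height reading for the far end. The axle measured 119 mm against the given 116 mm, which I put down to reading blurry end points.
- **Gripper:** it was open, about 15 cm above the seating height and touching nothing.
- **Other parts:** the gripper stayed clear of the clip, punch and gauge block, but I did not re-measure them afterwards.

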